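# Hold a lamp stem through both guide bushings

## Task

Take the longest of the three brass stems out of the rack and pass it from above down through the upper and then the lower bushing of the assembly stand, until its lower end sticks out below the lower bushing by about 2 cm, hanging clear of the foot plate. Finish holding it there, still gripped and upright in both bushings, ready for its nut: do not let go or let it rest on the foot plate. Leave the two shorter stems in the rack and everything else on the bench where it is.

Things in the scene. Friction and masses are not known exactly. Their poses are not given: they have to be found in the camera images.
- stem_long_center (a point): The stem to use: the longest of three plain brass lamp stems that stand upright in the rack, a smooth round rod 12 mm in diameter and 160 mm long with a 1 mm chamfer at its foot, about 90 g. This point is at its centre, half-way up, 80 mm from either end; z runs along the rod, from foot to top.
- stem_long_foot (a point): The centre of the lower end face of the longest stem, 80 mm below its centre.
- stem_medium_center (a point): Middle stem, same brass and diameter, 125 mm long, in another hole of the rack; this is its centre. To be left there.
- stem_short_center (a point): Shortest stem, same brass and diameter, 95 mm long, in another hole of the rack; this is its centre. To be left there.
- rack: Fixed wooden block 62 x 200 x 45 mm (x, y, z) with three upright blind holes of 14 mm in a row along its own y, 65 mm apart (at y = -65, 0 and +65 mm). They are 35 mm deep, so the stems' feet stand 10 mm above the bench; the long stem's top is then 170 mm above the bench. Origin: centre of the underside. Which stem is in which hole varies. Neighbouring stems stand 65 mm apart along the block's y, so close the fingers along its x.
- stand: Fixed assembly stand: a dark steel foot plate 100 x 130 mm, 10 mm thick, an aluminium column (116 mm high, its near face 48 mm from the bushings' axis towards the stand's own +y) and two arms that carry two brass guide bushings one above the other on one vertical line. Each bushing is 20 mm high: a bore of 15 mm for the lower 14 mm, and above it a funnel mouth that widens to about 27 mm. Origin: on the bushings' axis, at bench height; z up.
- upper_mouth (a point): Centre of the rim of the upper bushing's funnel mouth, 120 mm above the bench; that bushing's lower end is at 100 mm.
- lower_mouth (a point): Centre of the rim of the lower bushing's funnel mouth, 65 mm above the bench, straight below the upper one; that bushing's lower end is at 45 mm. The foot plate's top, at 10 mm, lies below it.
- lampholder: Bystander, to be left alone: white ceramic lampholder, round, 54 mm across and 40 mm high. Origin: underside.
- canopy: Bystander, to be left alone: low brass canopy (a domed cover), 68 mm across and 20 mm high. Origin: underside.
- shell: Bystander, to be left alone: small open brass cup, 44 mm across and 36 mm high. Origin: underside.
- steel_cup: Bystander, to be left alone: low round steel cover, 62 mm across and 19 mm high. Origin: underside.
- screwdriver: Bystander, to be left alone: screwdriver lying on the bench. Origin: underside.
- jar: Bystander, to be left alone: small glass jar with a steel lid, 60 mm across and 75 mm high. Origin: underside.
- finial: Bystander, to be left alone: brass finial, round foot 48 mm across, 30 mm high. Origin: underside.

How it is judged:
On the way, in this order (a step that is already met when the one before it is completed fails the run):
1. the longest stem is lifted clear of the rack: its lower end is more than 60 mm above the bench (height (world z) of stem_long_foot above 0.06 m), for 0.1 s.
2. the stem is through the upper bushing: its lower end is between the two bushings, on their axis (horizontal distance between stem_long_foot and upper_mouth below 0.01 m and height (world z) of stem_long_foot between 0.058 and 0.1 m and angle between stem_long_foot's own z axis and vertical below 0.08 rad), for 0.05 s.
At the end, for the whole second after the job is handed in: Gripped by the fingers (over 1 N), the longest stem spans both bushings: lower end and centre within 6 mm of their axis, lower end 6 to 31 mm below the lower bushing (at least 4 mm clear of the foot plate), upright within 0.06 rad, slower than 20 mm/s (horizontal distance between stem_long_foot and lower_mouth below 0.006 m and horizontal distance between stem_long_center and upper_mouth below 0.006 m and height (world z) of stem_long_foot between 0.014 and 0.039 m and angle between stem_long_foot's own z axis and vertical below 0.06 rad and contact force between the fingers and stem_long above 1 N and linear speed of stem_long below 0.02 m/s); the arm keeps its last pose, push and grip.
It fails at once if one of the two shorter stems is lifted or moved by more than 30 mm (distance of any of stem_medium_center, stem_short_center from where it was at the start of the episode above 0.03 m).
It fails at once if something else lying on the bench is moved by more than 30 mm (distance of any of lampholder, canopy, shell, steel_cup, screwdriver, jar, finial from where it was at the start of the episode above 0.03 m).
It also fails if it takes over 45 s, if anything falls off the work surface, if the arm or the gripper's body presses on something with over 40 N, if the wrist force passes 120 N, or if a joint passes its speed limit or range.

## Robot

A 6-joint arm with a two-finger parallel gripper is mounted at the origin on the work surface. World frame = base frame: x ahead of the robot, y to its left, z up, the work surface at z = 0. Lengths are in m, angles in rad, forces in N, time in s.
With the tool pointing down it reaches from about 0.4 to 0.925 m from the base axis. Payload 3.4 kg.
Tool frame: the origin (TCP) lies midway between the tips of the shut fingers; the grasp point (between the pads) lies 19 mm behind it (r.grasp_offset is the distance from the TCP to the grasp point, in m); z points along the fingers, y is the direction in which the jaws open and shut (so a half turn about z gives the same grasp; the last joint's range is limited). The gripper opens to 85 mm and grips with 20 to 120 N. Pads are 22 mm wide; open, the fingers measure 114 mm over their backs; the gripper's body (76 mm by 85 mm) begins 54 mm behind the grasp point. The pads swing forward as they close: fully open they stand 13 mm farther back than shut.
Start: joints at [1.028, 0.307, 1.506, -0, 1.328, -0.073], TCP at [0.26, 0.513, 0.231] pointing down, gripper open.
Joint ranges: [-3.12, 3.12], [-1.05, 2.28], [0.14, 2.33], [-1.42, 4.57], [0.1, 2.73], [-2.68, 2.68]. Speed limits (rad/s): [2.57, 2.57, 3.14, 3.14, 3.14, 3.14].

## Interface

Orientations are given as a rotation vector (axis times angle).
In Python, from workcell import r gives the robot as it stands.
- The arm moves only by the tool send_rows, never from a script. Its argument "rows" is a list of rows, each a list of 5 numbers: the gripper's target within -1 to 1 (shut at 1, half-way at 0, fully open at -1), then the shift along the tool's x, y, z in units of 5 cm (1.0 is 5 cm), then the turn about the tool's z in units of 30 degrees (1.0 is 30 degrees). In form: [[claw, x, y, z, twist], ...]. A call has 1 to 8 rows; each row shifts and turns the commanded pose from where the row before left it, along the tool's axes as they then stand; what a row does not reach is not made up. A row lasts 1/12 s, in which the tool goes at most 41.7 mm and 7.16 degrees, less where a joint would pass 70% of its speed; a pose out of reach is approached as far as the arm can. A call with a number of a shift or a turn outside -1 to 1 is refused whole. A call with a gripper value outside its range is refused whole. The fingers move at their own pace and stop on an object; "squeeze" is the grip in N (left out, the last holds). Time passes only in rows, so rows that do not move let the fingers close. It gives the time, the measured TCP pose, the force and the opening at its end, in the units of the state.
- r.state(): the state, without advancing time (a new reading comes with each control period).
- r.grab_frame(name): name is "scene" or "top" or "wrist"; returns a dict with "img" (400x640x3 uint8, blue, green, red), "intrinsics" (3x3 intrinsics, pixels), "extrinsics" (4x4, takes a point from world to camera coordinates); the wrist camera has in their place "tool_from_camera" (4x4, takes a point from camera to tool coordinates, whose origin is the TCP and whose axes are the flange's). Camera axes: x right, y down, z forward; pixel columns grow to the right and rows downward; lengths in m; the calibration is good to about 2 mm. A picture is of the moment at which its call begins: read the wrist's pose just before it. There is no depth.
- r.close_job(): hands the job in, once; it reports no verdict.
Trained networks look in the newest picture that a camera, given by its name, has taken for a name from the list of things; names that differ only in an ending like _2 or _b are one class to them, and where a whole thing is asked for, a point or a joint stands for the part that bears it (a point fixed in the world has none). Each returns a list of dicts, best first, with "conf" (0 to 1); they miss things now and then, are a little off and sometimes report something else, mostly with a low value. They report only what shows in the picture. A call takes as long as a camera call.
- r.look_for(label, camera): "centre" ([x, y, z] in m, in world coordinates, good to about 4 mm: the middle of the surface that is visible of it).
- r.regions_of(label, camera): "region" (400x640 bool, what is visible of it).
The state is a dict: "clock": time; "joint_pos": joint angles; "qvel": joint speeds; "joint_torque": joint torques, N m; "tool_pos": TCP position; "ee_rot": TCP orientation; "ft_force": force on the tool from outside, world axes, zero at the start; "ft_torque": the same for the moment, N m; "gripper_width": opening from 0.0 (shut) to 1.0 (fully open).
Only numpy, scipy, OpenCV 4.12 (cv2) and the standard library are available. Lean on these libraries where they do the work, as an engineer would, in place of code of your own. Each camera call takes 0.05 s, during which the arm holds its last target.

## Working session

There is one attempt and no reset: what is moved stays moved. The work goes in short steps, Python scripts to look and compute and a tool call to move; the robot and the scene stay as the last step left them, time stands still between calls to the robot, and variables do not carry over. Pictures are saved under pics/ and viewed, and the job is handed in when it is done.

Besides the shell and the picture viewer there is one more tool, called after ">>>" by a JSON object that holds its "fn" and its "kwargs". send_rows: Moves the arm, as the interface text tells. Its arguments: {"type":"object","properties":{"rows":{"type":"array","items":{"type":"array","items":{"type":"number"}}},"squeeze":{"type":"number"}},"required":["rows"]}

```bash
mkdir -p pics
python3 - <<'E'
from workcell import r
import cv2,numpy as np
s=r.state();print(s)
for c in ["scene","top"]:
    f=r.grab_frame(c);cv2.imwrite(f"pics/{c}0.png",f["img"]);print(c,f["intrinsics"],f["extrinsics"])
    for n in ["stem_long_center","stem_medium_center","stem_short_center","rack","stand","upper_mouth","lower_mouth","jar"]:
        print(n,[(np.round(d["centre"],4),round(d["conf"],2)) for d in r.look_for(n,c)][:3])
E
```

```text
{'clock': 0.0, 'joint_pos': array([ 1.02849558e+00,  3.07578949e-01,  1.50766519e+00, -5.54610221e-06,
        1.32840147e+00, -7.35081850e-02]), 'qvel': array([-0.00106286,  0.00013426, -0.00036301, -0.00022002, -0.00039294,
        0.00109374]), 'joint_torque': array([ 1.82472679e-03, -4.57529068e+01, -2.51922995e+01,  5.12759993e-05,
        1.29117019e-02,  1.75250739e-05]), 'tool_pos': array([0.25945907, 0.51235554, 0.23038073]), 'ee_rot': array([-0.72950746, -3.05508382,  0.00307508]), 'ft_force': array([-0.56551936,  0.0297591 ,  0.56276279]), 'ft_torque': array([ 0.04600313,  0.00561636, -0.00357543]), 'gripper_width': 0.9983300185905252}
scene [[428.89747068   0.         317.04776355]
 [  0.         428.89747068 206.22065153]
 [  0.           0.           1.        ]] [[ 4.90070267e-02  9.98797301e-01 -1.50435848e-03 -2.60007691e-02]
 [ 6.15177955e-01 -3.13708515e-02 -7.87763894e-01 -3.20735059e-01]
 [-7.86863644e-01  3.76805181e-02 -6.15975474e-01  1.74830368e+00]
 [ 0.00000000e+00  0.00000000e+00  0.00000000e+00  1.00000000e+00]]
stem_long_center []
stem_medium_center [(ar
[... 728 characters left out ...]
.        ]]
stem_long_center [(array([ 0.4861, -0.1177,  0.0117]), 0.73), (array([0.488 , 0.0877, 0.1521]), 0.36)]
stem_medium_center [(array([0.4991, 0.1503, 0.0458]), 0.67), (array([0.4998, 0.1566, 0.1178]), 0.48)]
stem_short_center [(array([0.5099, 0.2192, 0.0914]), 0.5)]
rack [(array([0.5011, 0.1494, 0.0457]), 0.91)]
stand [(array([ 0.4882, -0.1244,  0.0111]), 0.84), (array([0.608 , 0.4154, 0.0742]), 0.56), (array([0.5017, 0.1566, 0.1186]), 0.17)]
upper_mouth [(array([ 0.4901, -0.1166,  0.0109]), 0.77)]
lower_mouth [(array([ 0.489 , -0.1167,  0.0104]), 0.79), (array([ 0.5348, -0.4076,  0.0062]), 0.61)]
jar [(array([0.6092, 0.4125, 0.0785]), 0.57), (array([0.7606, 0.0965, 0.019 ]), 0.37)]
```

View pics/scene0.png

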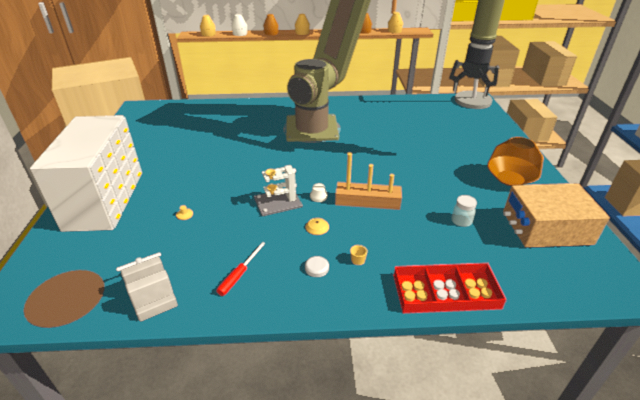

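View pics/top0.png

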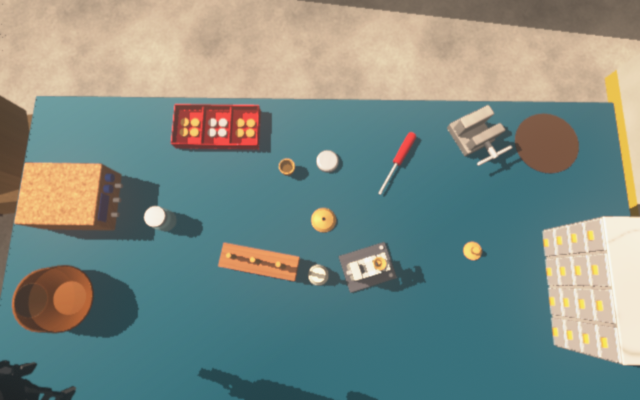

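Run:
```python
import cv2,numpy as np
a=cv2.imread("pics/scene0.png")[140:225,240:410];b=cv2.imread("pics/top0.png")[225:300,210:410]
cv2.imwrite("pics/sz.png",cv2.resize(a,None,fx=4.5,fy=4.5,interpolation=cv2.INTER_CUBIC))
cv2.imwrite("pics/tz.png",cv2.resize(b,None,fx=4,fy=4,interpolation=cv2.INTER_CUBIC))
```

```text
(no output)
```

View pics/sz.png

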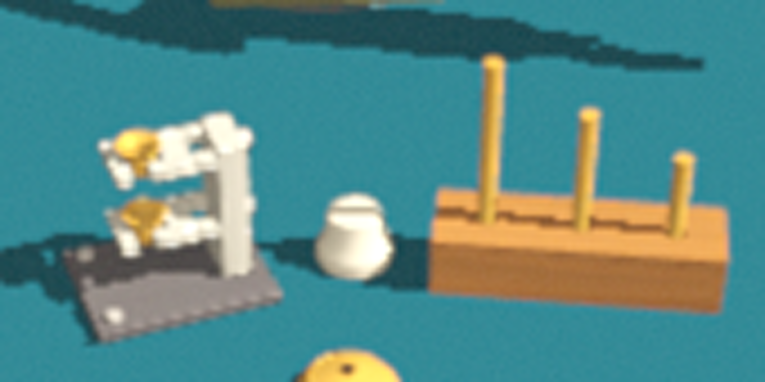

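View pics/tz.png

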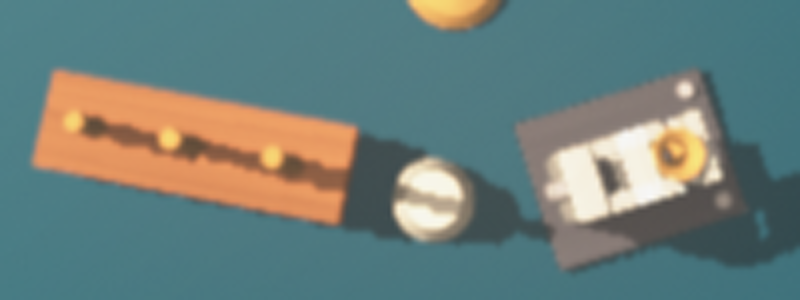

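```bash
cat > h.py <<'E'
import numpy as np
K={"scene":np.array([[428.89747068,0,317.04776355],[0,428.89747068,206.22065153],[0,0,1]]),"top":np.array([[372.17325844,0,316.55581887],[0,372.17325844,206.33506538],[0,0,1]])}
E={"scene":np.array([[4.90070267e-02,9.98797301e-01,-1.50435848e-03,-2.60007691e-02],[6.15177955e-01,-3.13708515e-02,-7.87763894e-01,-3.20735059e-01],[-7.86863644e-01,3.76805181e-02,-6.15975474e-01,1.74830368]]),
"top":np.array([[0.01569357,-0.99985109,-0.00717713,0.00123359],[-0.98091704,-0.01400438,-0.19392174,0.64307467],[0.19379235,0.0100835,-0.98099075,0.90230809]])}
def plane(c,u,v,z):
    R=E[c][:,:3];o=-R.T@E[c][:,3];d=R.T@np.linalg.solve(K[c],[u,v,1]);return o+d*(z-o[2])/d[2]
def proj(c,p):
    q=K[c]@(E[c][:,:3]@p+E[c][:,3]);return q[:2]/q[2]
E
python3 - <<'E'
from h import *
zt=lambda u,v:((u+.5)/4-.5+210,(v+.5)/4-.5+225)
zs=lambda u,v:((u+.5)/4.5-.5+240,(v+.5)/4.5-.5+140)
P=lambda n,p:print(n,np.round(p,4))
P("long top",plane("top",*zt(271,155),.17));P(" sc",plane("scene",*zs(493,62),.17))
P("med top",plane("top",*zt(168,137),.135));P(" sc",plane("scene",*zs(590,113),.135))
P("short top",plane("top",*zt(73,120),.105));P(" sc",plane("scene",*zs(684,158),.105))
P("mouth top",plane("top",*zt(680,153),.12));P(" sc",plane("scene",*zs(138,140),.12))
P(" lower sc",plane("scene",*zs(143,208),.065))
c=[plane("top",*zt(*q),.045) for q in [(54,68),(359,127),(342,226),(33,165)]]
P("rack",c);P("mean",np.mean(c,0))
c=[plane("top",*zt(*q),.01) for q in [(516,125),(703,69),(748,210),(565,271)]]
P("stand",c);P("mean",np.mean(c,0))
E
```

```text
long top [0.4907 0.0953 0.17  ]
 sc [0.4916 0.0967 0.17  ]
med top [0.5016 0.1597 0.135 ]
 sc [0.5017 0.1616 0.135 ]
short top [0.5125 0.2232 0.105 ]
 sc [0.5135 0.2252 0.105 ]
mouth top [ 0.4976 -0.1409  0.12  ]
 sc [ 0.4959 -0.1378  0.12  ]
 lower sc [ 0.4961 -0.1381  0.065 ]
rack [[0.5496 0.2524 0.045 ]
 [0.5146 0.0532 0.045 ]
 [0.4519 0.0625 0.045 ]
 [0.4872 0.2619 0.045 ]]
mean [0.5008 0.1575 0.045 ]
stand [[ 0.5196 -0.0496  0.01  ]
 [ 0.5588 -0.1748  0.01  ]
 [ 0.4663 -0.2026  0.01  ]
 [ 0.4252 -0.082   0.01  ]]
mean [ 0.4925 -0.1272  0.01  ]
```

```bash
cat >> h.py <<'E'
from scipy.spatial.transform import Rotation as Ro
def go(s,target,yaxis=None):
    R=Ro.from_rotvec(s["ee_rot"]).as_matrix();p=s["tool_pos"]
    out={"shift_units":np.round(R.T@(np.array(target)-p)/.05,3)}
    if yaxis is not None:
        y=R.T@np.array([*yaxis,0]);a=np.arctan2(-y[0],y[1]); a=(a+np.pi/2)%np.pi-np.pi/2
        out["twist_units"]=a/np.radians(30)
    return out,np.round(R,4)
E
python3 - <<'E'
from workcell import r
from h import *
print(go(r.state(),[.491,.096,.25],[.985,-.17]),r.grasp_offset)
E
```

```text
({'shift_units': array([-7.892, -5.351, -0.374]), 'twist_units': np.float64(2.4310388886576453)}, array([[-8.921e-01,  4.518e-01,  0.000e+00],
       [ 4.518e-01,  8.921e-01,  0.000e+00],
       [-0.000e+00,  1.000e-04, -1.000e+00]])) 0.0187
```

>>> {"fn": "send_rows", "kwargs": {"rows": [[-1,-0.66,-0.45,-0.03,0],[-1,-0.66,-0.45,-0.03,0],[-1,-0.66,-0.45,-0.03,0],[-1,-0.66,-0.45,-0.03,0],[-1,-0.66,-0.45,-0.03,0],[-1,-0.66,-0.45,-0.03,0],[-1,-0.66,-0.45,-0.03,0],[-1,-0.66,-0.45,-0.03,0]], "squeeze": 40}}

```text
clock: 1.57
tool_pos: [0.4146, 0.2314, 0.2437]
ee_rot: [0.729, 3.055, 0.001]
ft_force: [0.5, 1.4, -0.6]
gripper_width: 1.0
```

>>> {"fn": "send_rows", "kwargs": {"rows": [[-1,-0.66,-0.45,-0.03,0],[-1,-0.66,-0.45,-0.03,0],[-1,-0.66,-0.45,-0.03,0],[-1,-0.63,-0.4,-0.03,0],[-1,0,0,0,0.23],[-1,0,0,0,0.23],[-1,0,0,0,0.23],[-1,0,0,0,0.23]]}}

```text
clock: 2.23
tool_pos: [0.4911, 0.0955, 0.2493]
ee_rot: [-1.448, -2.788, -0.0]
ft_force: [-1.2, -0.3, -0.2]
gripper_width: 1.002
```

>>> {"fn": "send_rows", "kwargs": {"rows": [[-1,0,0,0,0.23],[-1,0,0,0,0.23],[-1,0,0,0,0.23],[-1,0,0,0,0.23],[-1,0,0,0,0.23],[-1,0,0,0,0.23],[-1,0,0,0,0.13],[-1,0,0,0,0]]}}

```text
clock: 2.9
tool_pos: [0.4909, 0.0961, 0.2494]
ee_rot: [2.404, 2.022, 0.0]
ft_force: [-0.8, -0.0, -0.5]
gripper_width: 0.995
```

Run:
```python
from workcell import r
from h import *
import cv2
s=r.state();print(s["clock"],s["tool_pos"],s["joint_pos"],s["ft_force"]);print(go(s,[.491,.096,.25],[.985,-.17]))
f=r.grab_frame("wrist");cv2.imwrite("pics/w1.png",f["img"]);print(f["intrinsics"],f["tool_from_camera"])
for n in ["stem_long_center","stem_short_center","stem_medium_center"]:print(n,r.look_for(n,"wrist"))
```

```text
2.9 [0.49088211 0.09606585 0.24937835] [ 1.08794833e-01  1.87605249e-01  1.62763512e+00 -6.30913413e-06
  1.32622551e+00  2.80811736e-01] [-0.80367693 -0.04680719 -0.45662794]
({'shift_units': array([-0.001,  0.003, -0.012]), 'twist_units': np.float64(-0.00212029074969994)}, array([[ 1.712e-01,  9.852e-01,  1.000e-04],
       [ 9.852e-01, -1.712e-01,  0.000e+00],
       [ 0.000e+00,  1.000e-04, -1.000e+00]]))
[[327.38384638   0.         319.40502803]
 [  0.         327.38384638 200.91532128]
 [  0.           0.           1.        ]] [[ 3.16794794e-04 -9.44253843e-01 -3.29218134e-01  8.69100735e-02]
 [ 9.99999910e-01  3.92516909e-04 -1.63541522e-04  1.20984335e-05]
 [ 2.83648395e-04 -3.29218052e-01  9.44253882e-01 -1.41791973e-01]
 [ 0.00000000e+00  0.00000000e+00  0.00000000e+00  1.00000000e+00]]
stem_long_center [{'centre': [0.4933, 0.1016, 0.1419], 'conf': 0.79}]
stem_short_center [{'centre': [0.5119, 0.2235, 0.1062], 'conf': 0.82}]
stem_medium_center [{'centre': [0.5062, 0.1606, 0.1302], 'conf': 0.75}]
```

View pics/w1.png

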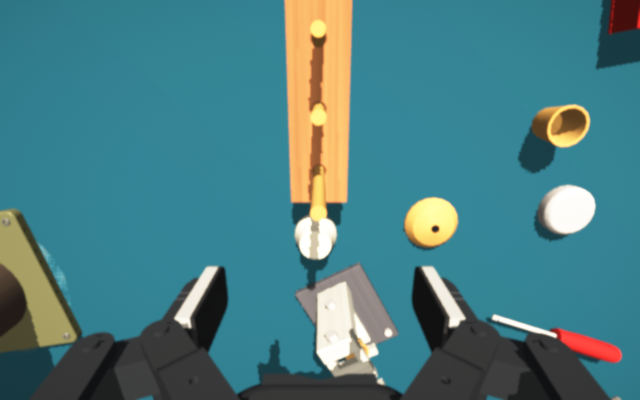

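```bash
cat >> h.py <<'E'
KW=np.array([[327.38384638,0,319.40502803],[0,327.38384638,200.91532128],[0,0,1]])
TC=np.array([[3.16794794e-04,-9.44253843e-01,-3.29218134e-01,8.69100735e-02],[9.99999910e-01,3.92516909e-04,-1.63541522e-04,1.20984335e-05],[2.83648395e-04,-3.29218052e-01,9.44253882e-01,-1.41791973e-01],[0,0,0,1]])
def wplane(s,u,v,z):
    R=Ro.from_rotvec(s["ee_rot"]).as_matrix();W=np.eye(4);W[:3,:3]=R;W[:3,3]=s["tool_pos"];M=W@TC
    o=M[:3,3];d=M[:3,:3]@np.linalg.solve(KW,[u,v,1]);return o+d*(z-o[2])/d[2]
E
python3 - <<'E'
from workcell import r
from h import *
import cv2
s=r.state()
for u,v,z in [(319,213,.17),(318.5,118,.135),(318,31,.105)]:print(wplane(s,u,v,z))
a=cv2.imread("pics/w1.png")[150:250,270:370];cv2.imwrite("pics/w1z.png",cv2.resize(a,None,fx=6,fy=6,interpolation=cv2.INTER_CUBIC))
E
```

```text
[0.49068088 0.09666896 0.17      ]
[0.50100034 0.15975314 0.135     ]
[0.51127132 0.22264528 0.105     ]
```

View pics/w1z.png

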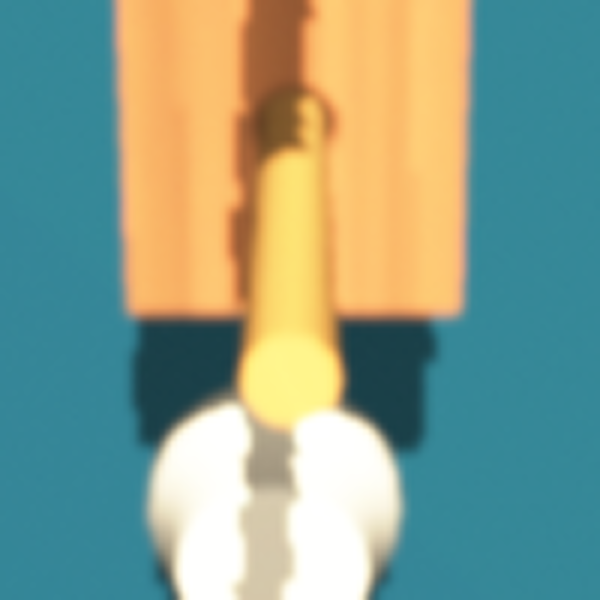

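>>> {"fn": "send_rows", "kwargs": {"rows": [[-1,0.01,0,0.5,0],[-1,0,0,0.5,0],[-1,0,0,0.5,0],[-1,0,0,0.5,0],[-1,0,0,0.3,0],[-1,0,0,0.17,0],[-1,0,0,0,0],[-1,0,0,0,0]]}}

```text
clock: 3.77
tool_pos: [0.4912, 0.0966, 0.1259]
ee_rot: [-2.402, -2.025, 0.0]
ft_force: [0.3, 0.1, 0.7]
gripper_width: 0.998
```

>>> {"fn": "send_rows", "kwargs": {"rows": [[1,0,0,0,0],[1,0,0,0,0],[1,0,0,0,0],[1,0,0,0,0],[1,0,0,0,0],[1,0,0,0,0],[1,0,0,0,0],[1,0,0,0,0]], "squeeze": 40}}

```text
clock: 4.43
tool_pos: [0.4909, 0.0966, 0.1262]
ee_rot: [-2.402, -2.024, -0.0]
ft_force: [-1.3, -0.2, 4.6]
gripper_width: 0.129
```

>>> {"fn": "send_rows", "kwargs": {"rows": [[1,0,0,0,0],[1,0,0,0,0],[1,0,0,0,0],[1,0,0,0,0]]}}

```text
clock: 4.77
tool_pos: [0.491, 0.0966, 0.1262]
ee_rot: [-2.402, -2.024, -0.0]
ft_force: [-1.4, 0.6, 5.2]
gripper_width: 0.125
```

>>> {"fn": "send_rows", "kwargs": {"rows": [[1,0,0,-0.2,0],[1,0,0,-0.4,0],[1,0,0,-0.4,0],[1,0,0,-0.4,0],[1,0,0,-0.5,0],[1,0,0,-0.5,0],[1,0,0,-0.4,0],[1,0,0,0,0]]}}

```text
clock: 5.43
tool_pos: [0.4938, 0.0969, 0.2706]
ee_rot: [2.398, 2.021, 0.012]
ft_force: [0.7, 0.5, -1.2]
gripper_width: 0.129
```

Run:
```python
from workcell import r
from h import *
import cv2
s=r.state();print(s["tool_pos"],s["ft_force"],s["gripper_width"])
print(go(s,[.4965,-.1395,.266]))
f=r.grab_frame("wrist");cv2.imwrite("pics/w2.png",f["img"])
f=r.grab_frame("scene");cv2.imwrite("pics/s2.png",cv2.resize(f["img"][100:220,240:420],None,fx=4,fy=4,interpolation=cv2.INTER_CUBIC))
print(r.look_for("stem_long_center","scene"))
```

```text
[0.49383764 0.09686017 0.2705662 ] [ 0.66345475  0.49524722 -1.19951502] 0.12854604034386072
({'shift_units': array([-4.65 ,  0.853,  0.088])}, array([[ 1.694e-01,  9.855e-01,  9.200e-03],
       [ 9.855e-01, -1.695e-01,  9.000e-04],
       [ 2.400e-03,  8.900e-03, -1.000e+00]]))
[{'centre': [0.496, 0.0981, 0.2075], 'conf': 0.57}]
```

View pics/s2.png

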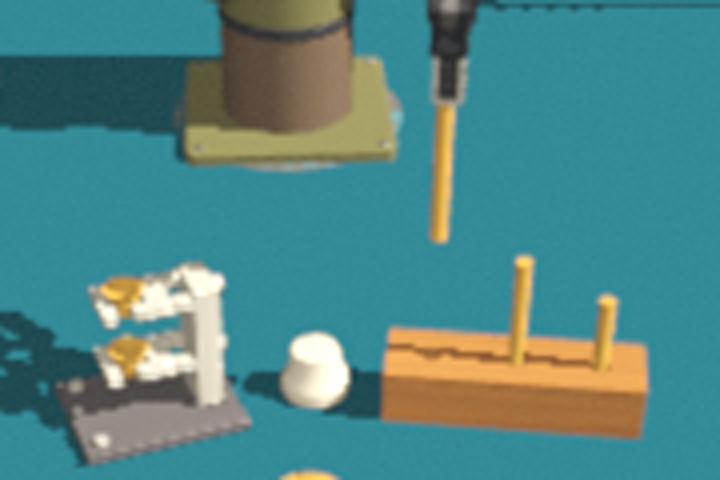

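View pics/w2.png

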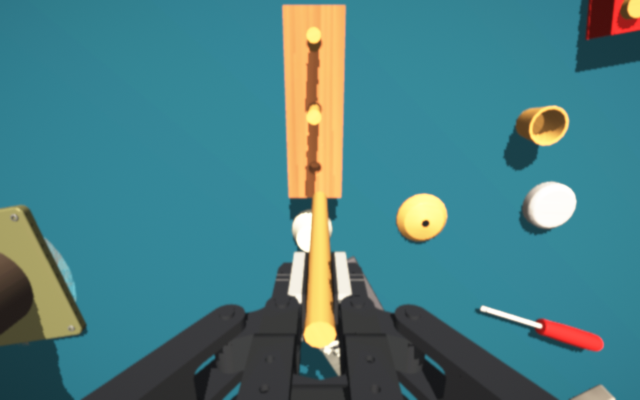

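>>> {"fn": "send_rows", "kwargs": {"rows": [[1,-0.4,0.08,0,0],[1,-0.65,0.13,0,0],[1,-0.7,0.14,0,0],[1,-0.7,0.14,0,0],[1,-0.7,0.14,0,0],[1,-0.65,0.13,0,0],[1,-0.53,0.1,0,0],[1,-0.3,0.06,0,0]]}}

```text
clock: 6.25
tool_pos: [0.4958, -0.1422, 0.2636]
ee_rot: [-2.403, -2.02, 0.005]
ft_force: [-0.4, -0.2, -1.3]
gripper_width: 0.132
```

>>> {"fn": "send_rows", "kwargs": {"rows": [[1,0,0,0,0],[1,0,0,0,0],[1,0,0,0,0],[1,0,0,0,0]]}}

```text
clock: 6.58
tool_pos: [0.4965, -0.1382, 0.265]
ee_rot: [-2.4, -2.024, 0.001]
ft_force: [-0.2, -0.9, -0.9]
gripper_width: 0.123
```

```bash
cat > look.py <<'E'
import sys
from workcell import r
from h import *
import cv2
t=sys.argv[1]
s=r.state();print(s["clock"],s["tool_pos"],s["ee_rot"],s["ft_force"],s["gripper_width"])
R=Ro.from_rotvec(s["ee_rot"]).as_matrix();print("tool z",R[:,2])
A=r.grab_frame("wrist")["img"][100:300,240:400];B=r.grab_frame("scene")["img"][100:220,230:330];C=r.grab_frame("top")["img"][200:320,320:440]
z=lambda im,k:cv2.resize(im,None,fx=k,fy=k,interpolation=cv2.INTER_CUBIC)
cv2.imwrite(f"pics/w{t}.png",z(A,3));cv2.imwrite(f"pics/s{t}.png",z(B,5));cv2.imwrite(f"pics/t{t}.png",z(C,5))
E
python3 look.py 3
```

```text
6.5833 [ 0.49650547 -0.13815326  0.26498738] [-2.39979361e+00 -2.02442968e+00  9.02621555e-04] [-0.20061586 -0.87269206 -0.89864856] 0.12330024955244007
tool z [-0.00169996  0.00112343 -0.99999792]
```

View pics/w3.png

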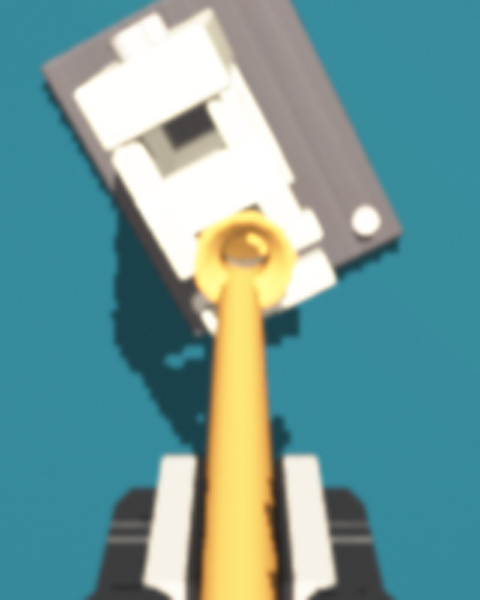

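View pics/s3.png

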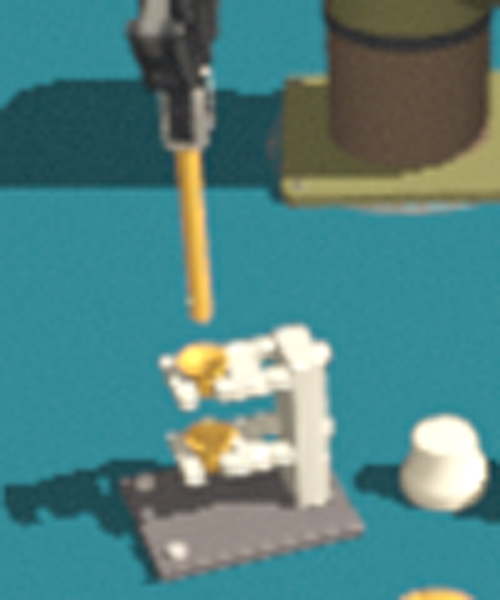

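View pics/t3.png

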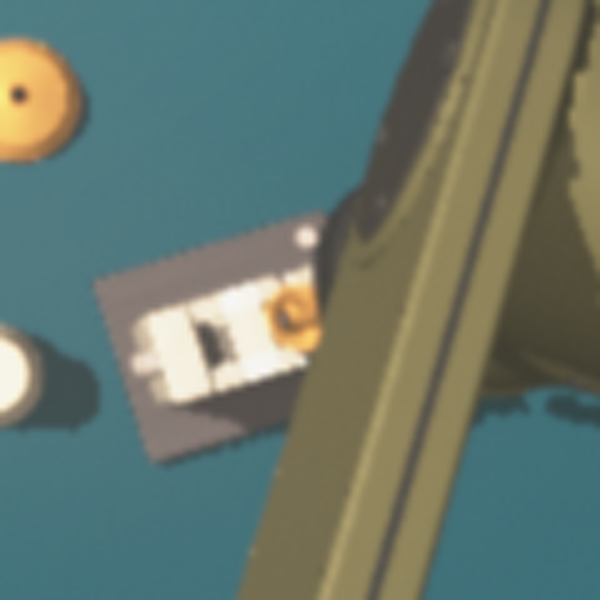

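```bash
cat > m.py <<'E'
from workcell import r
from h import *
s=r.state()
w=lambda u,v:((u+.5)/3-.5+240,(v+.5)/3-.5+100)
L=wplane(s,*w(194,260),.12);Rr=wplane(s,*w(297,260),.12);T=wplane(s,*w(245.5,208),.12);
print("rim L R T",L,Rr,T,np.linalg.norm(L-Rr)); R=Ro.from_rotvec(s["ee_rot"]).as_matrix()
c=s["tool_pos"]
for p in (L,Rr,T): print("tool",(R.T@(p-c))*1000)
for q in [(223,275),(257,275),(240,266)]:
  p=wplane(s,*w(*q),.149);print("foot",(R.T@(p-c))*1000)
E
python3 m.py
```

```text
rim L R T [ 0.48342253 -0.1351316   0.12      ] [ 0.51441819 -0.14039869  0.12      ] [ 0.50161343 -0.12173353  0.12      ] 0.03143999216049635
tool [  0.81345548 -13.84425684 145.69303093]
tool [  0.82914551  17.59572975 145.68281454]
tool [ 17.07749294   1.83688608 145.69198463]
foot [  5.18634626  -4.50913328 116.69108315]
foot [  5.19112295   4.87148635 116.68803495]
foot [  7.78346756   0.17972395 116.69020584]
```

>>> {"fn": "send_rows", "kwargs": {"rows": [[1,-0.01,0.03,0.1,0],[1,0,0,0.2,0],[1,0,0,0.15,0],[1,0,0,0,0],[1,0,0,0,0],[1,0,0,0,0]]}}

```text
clock: 7.23
tool_pos: [0.4984, -0.1401, 0.243]
ee_rot: [-2.402, -2.024, 0.0]
ft_force: [0.6, 0.1, -0.2]
gripper_width: 0.126
```

```bash
python3 look.py 4
```

```text
7.2333 [ 0.49839979 -0.1401027   0.2430403 ] [-2.40201436e+00 -2.02414094e+00  4.66734219e-04] [ 0.58504807  0.12768023 -0.16467078] 0.12631597100895972
tool z [-5.12858848e-04  1.47433382e-04 -9.99999858e-01]
```

View pics/w4.png

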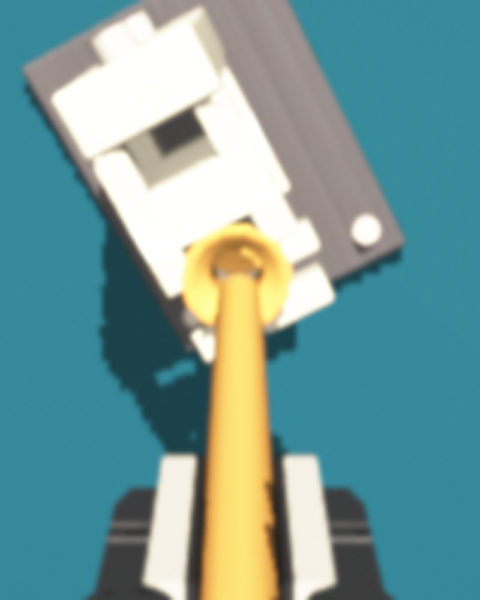

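View pics/s4.png

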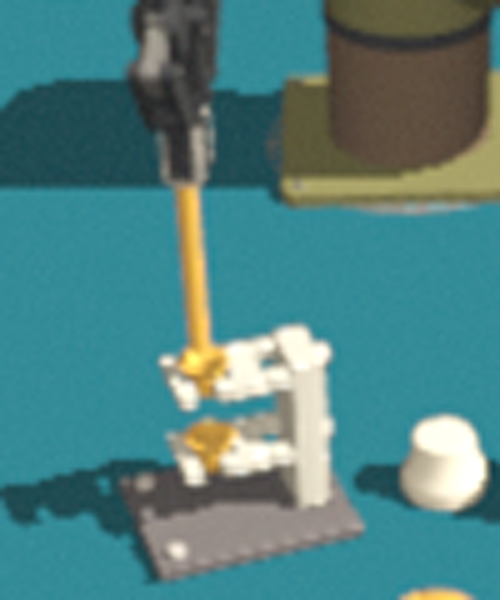

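Run:
```python
from workcell import r
from h import *
s=r.state();c=s["tool_pos"];R=Ro.from_rotvec(s["ee_rot"]).as_matrix()
w=lambda u,v:((u+.5)/3-.5+240,(v+.5)/3-.5+100)
zf=c[2]-.116
for n,q,z in [("L",(182,275),.12),("R",(293,275),.12),("T",(238,221),.12),("fT",(239,276),zf),("fT",(239,280),zf),("bore far edge",(237,243),.114)]:
  p=wplane(s,*w(*q),z);print(n,(R.T@(p-c))*1000,p)
import cv2
a=cv2.imread("pics/w4.png")[200:340,160:320];cv2.imwrite("pics/w4z.png",cv2.resize(a,None,fx=4,fy=4))
```

```text
L [  2.98734272 -16.24651188 123.63135284] [ 0.48332279 -0.13461679  0.12      ]
R [  2.99274477  15.20230815 123.65469878] [ 0.51431675 -0.13994628  0.12      ]
T [ 18.73093441  -0.37944012 123.64102866] [ 0.50163056 -0.12179298  0.12      ]
fT [ 5.11829454e+00 -9.43166439e-02  1.15999279e+02] [ 0.49959696 -0.13525473  0.12764378]
fT [ 3.96194654e+00 -9.40337632e-02  1.15999434e+02] [ 0.49940108 -0.13639437  0.12764378]
bore far edge [ 10.70471014  -0.67538336 129.64188301] [ 0.49998164 -0.12965422  0.114     ]
```

View pics/w4z.png

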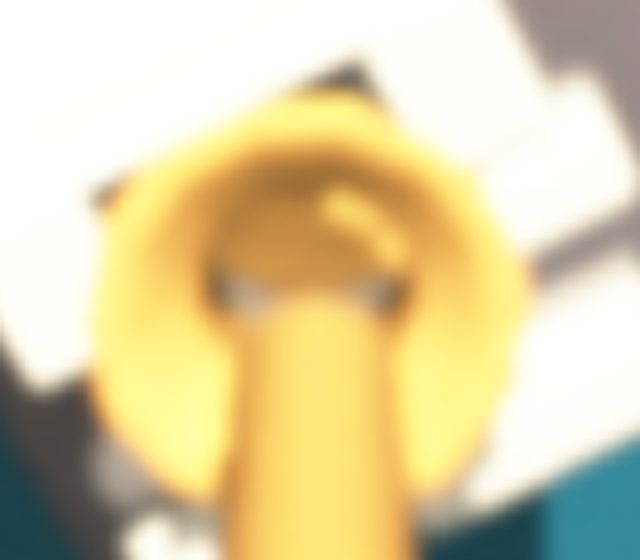

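>>> {"fn": "send_rows", "kwargs": {"rows": [[1,0.07,-0.01,0,0],[1,0,0,0.1,0],[1,0,0,0.05,0],[1,0,0,0,0],[1,0,0,0,0],[1,0,0,0,0]]}}

```text
clock: 7.88
tool_pos: [0.4985, -0.1366, 0.2357]
ee_rot: [-2.402, -2.024, 0.0]
ft_force: [0.3, 0.5, -0.9]
gripper_width: 0.125
```

```bash
python3 look.py 5; python3 -c "
import cv2
a=cv2.imread('pics/w5.png')[200:360,140:340];cv2.imwrite('pics/w5z.png',cv2.resize(a,None,fx=4,fy=4))"
```

```text
7.8833 [ 0.4985462  -0.136609    0.23573012] [-2.40228083e+00 -2.02437840e+00  1.60404202e-04] [ 0.33478413  0.49009744 -0.930148  ] 0.12480957197110414
tool z [-1.33806967e-04  3.12940602e-07 -9.99999991e-01]
```

View pics/w5z.png

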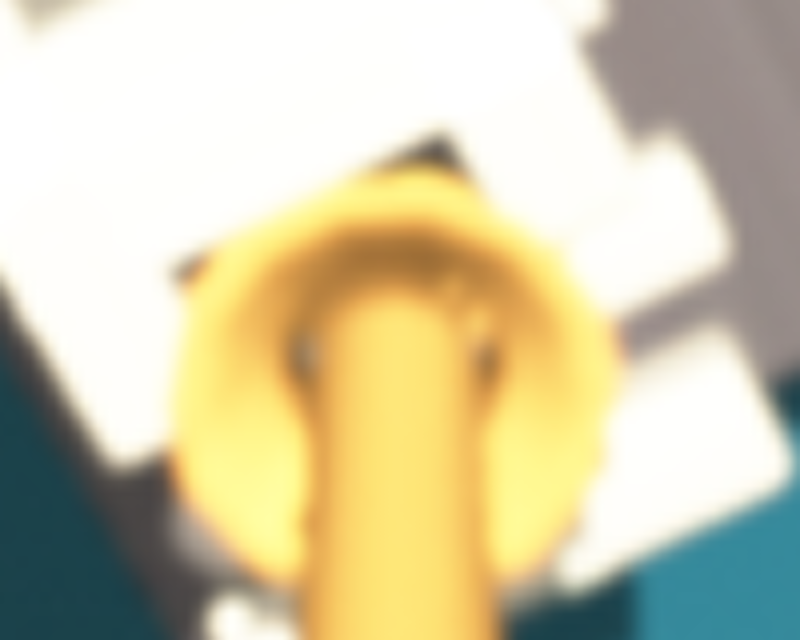

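Run:
```python
from workcell import r
from h import *
s=r.state();c=s["tool_pos"];R=Ro.from_rotvec(s["ee_rot"]).as_matrix()
w=lambda u,v:((u+.5)/3-.5+240,(v+.5)/3-.5+100)
z4=lambda u,v:w(140+u/4,200+v/4)
zf=c[2]-.116
for n,q,z in [("L",(172,390),.12),("R",(620,390),.12),("T",(400,168),.12),("fT",(393,290),zf+.001),("bore far",(393,232),.114),("boreL",(290,345),.114),("boreR",(495,345),.114)]:
  p=wplane(s,*z4(*q),z);print(n,(R.T@(p-c))*1000)
```

```text
L [ -1.1027973  -15.61812213 115.88521164]
R [ -1.09220506  15.43250619 115.89180686]
T [ 14.84834591   0.17524916 115.88789861]
fT [  6.44055038  -0.29954236 114.99966943]
bore far [  8.53112505  -0.30787359 121.8880606 ]
boreL [  0.20984867  -7.5840478  121.88686339]
boreR [  0.2147756    6.89751815 121.88993931]
```

>>> {"fn": "send_rows", "kwargs": {"rows": [[1,0,0,0.08,0],[1,0,0,0.1,0],[1,0,0,0.1,0],[1,0,0,0.08,0],[1,0,0,0,0],[1,0,0,0,0]]}}

```text
clock: 8.53
tool_pos: [0.4983, -0.1365, 0.2173]
ee_rot: [-2.402, -2.024, 0.001]
ft_force: [-0.4, 0.4, -1.0]
gripper_width: 0.13
```

>>> {"fn": "send_rows", "kwargs": {"rows": [[1,0,0,0.1,0],[1,0,0,0.1,0],[1,0,0,0.1,0],[1,0,0,0.1,0],[1,0,0,0,0],[1,0,0,0,0],[1,0,0,0,0]]}}

```text
clock: 9.12
tool_pos: [0.4986, -0.1366, 0.1978]
ee_rot: [-2.402, -2.024, 0.0]
ft_force: [1.0, 0.2, -0.9]
gripper_width: 0.129
```

```bash
python3 look.py 6
```

```text
9.1167 [ 0.49860165 -0.13659036  0.19776304] [-2.40230841e+00 -2.02426163e+00  1.68231844e-05] [ 1.00687766  0.22209031 -0.85981229] 0.12892503911250977
tool z [-9.88058582e-05  1.00637078e-04 -9.99999990e-01]
```

View pics/s6.png

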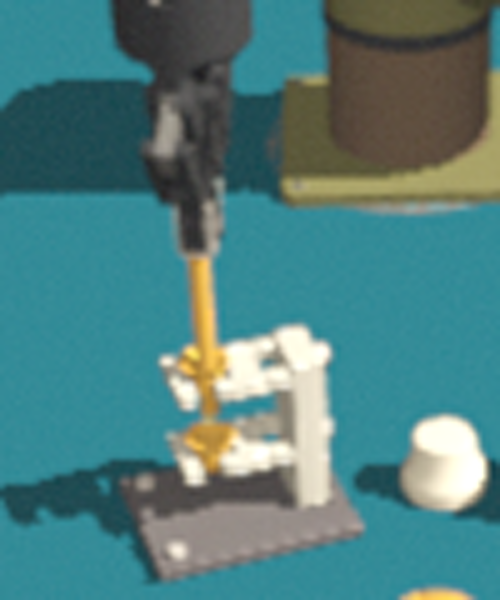

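View pics/w6.png

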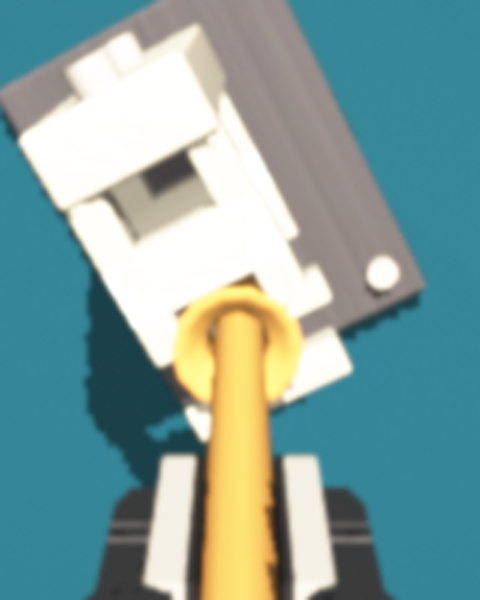

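>>> {"fn": "send_rows", "kwargs": {"rows": [[1,0,0,0.1,0],[1,0,0,0.1,0],[1,0,0,0.1,0],[1,0,0,0.1,0],[1,0,0,0.1,0],[1,0,0,0,0],[1,0,0,0,0]]}}

```text
clock: 9.85
tool_pos: [0.4983, -0.1365, 0.1722]
ee_rot: [-2.402, -2.024, 0.001]
ft_force: [0.5, -0.2, -0.7]
gripper_width: 0.13
```

>>> {"fn": "send_rows", "kwargs": {"rows": [[1,0,0,0.1,0],[1,0,0,0.1,0],[1,0,0,0.1,0],[1,0,0,0.1,0],[1,0,0,0.1,0],[1,0,0,0.1,0],[1,0,0,0.02,0],[1,0,0,0,0]]}}

```text
clock: 10.52
tool_pos: [0.4982, -0.1365, 0.1412]
ee_rot: [-2.402, -2.024, 0.001]
ft_force: [-0.4, 0.6, -1.2]
gripper_width: 0.123
```

>>> {"fn": "send_rows", "kwargs": {"rows": [[1,0,0,0,0],[1,0,0,0,0],[1,0,0,0,0],[1,0,0,0,0],[1,0,0,0,0],[1,0,0,0,0]]}}

```text
clock: 11.02
tool_pos: [0.4987, -0.1366, 0.142]
ee_rot: [2.402, 2.024, 0.0]
ft_force: [0.4, -0.0, -0.9]
gripper_width: 0.128
```

```bash
python3 look.py 7
```

```text
11.0167 [ 0.49871949 -0.13663072  0.14201418] [2.40201233e+00 2.02417051e+00 3.72315665e-04] [ 0.41167604 -0.0073236  -0.93866931] 0.12763655968063115
tool z [ 4.55613898e-04 -1.72791232e-04 -9.99999881e-01]
```

View pics/s7.png

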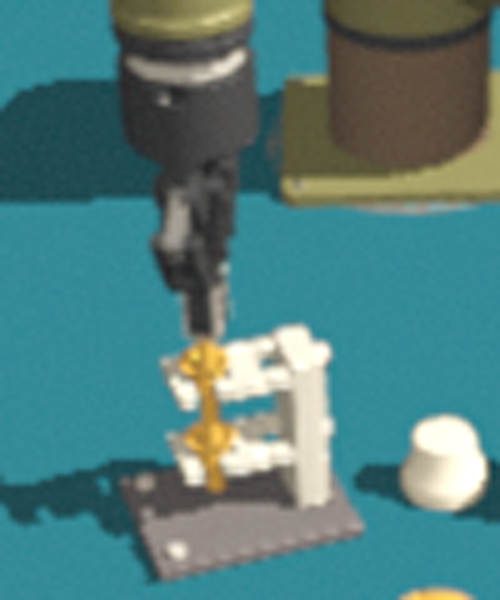

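View pics/w7.png

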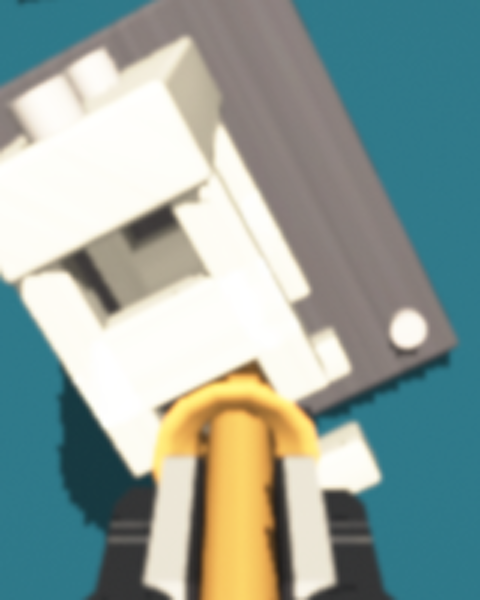

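Run:
```python
from h import *
for z in (.01,.015,.02,.025,.03,.035):
  p=proj("scene",np.array([.4985,-.137,z]));print(z,(p+.5-[230,100])*5-.5)
```

```text
0.01 [216.49403409 504.95830076]
0.015 [215.97527204 498.59790147]
0.02 [215.45412278 492.20823326]
0.025 [214.9305698  485.78909365]
0.03 [214.40459643 479.34027826]
0.035 [213.87618583 472.86158082]
```

Run:
```python
from workcell import r
print(r.close_job())
```

```text
the job is handed in; nothing more can be done
None
```

I took the longest stem, which stood at the low-y end of the rack, and passed it down through the upper and then the lower bushing. I handed the job in at about 11 s, with the stem still gripped at 40 N; no verdict came back.

Last checks before handing in:
- **Height:** the lower end was at about 24 mm, roughly 2 cm below the lower bushing and 14 mm above the foot plate. That comes from the scene picture; the tool height gives 26 mm.
- **Upright:** the tool was vertical to within about 0.001 rad, and the pictures show the stem through both bushings.
- **Forces:** about 1 N at the wrist, with no sign of jamming on the way down and the grip opening steady.
- **Bystanders:** none touched as far as I could see. I did not look again at the two shorter stems at the end; both were in place after I lifted the long one.

**Disagreements:** the networks mixed up the stems and put the bushing mouths near the bench. I located those points by hand in the pictures instead. The cameras also disagreed by 2 to 3 mm on the bushing axis. I also misread my first wrist-camera view of the stem's foot, and corrected the position by about 3.5 mm above the funnel before inserting.

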